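# Put out the hanging model cars on the rotary stand and the balance rack

### The arm

A 6-joint arm with a two-finger parallel gripper is mounted at the origin on the work surface. World frame = base frame: x ahead of the robot, y to its left, z up, the work surface at z = 0. Lengths are in m, angles in degrees, forces in N, time in s.
With the tool pointing down it reaches from about 0.2 to 0.875 m from the base axis. Payload 3.4 kg.
Tool frame: the origin (TCP) lies at the very end of the fingers, on their centre line; the grasp point (between the pads) lies 19 mm behind it; z points along the fingers, y is the line along which they close (so a half turn about z gives the same grasp; the last joint's range is limited). The gripper opens to 94 mm and grips with 3 to 60 N. Pads are 16 mm wide; open, the fingers measure 119 mm over their backs; the gripper's body (75 mm by 177 mm) begins 78 mm behind the grasp point.
Start: joints at [-79.469, 15.808, 86.224, -0, 77.962, -6.933], TCP at [0.173, -0.549, 0.205] pointing down, gripper open.
Joint ranges: [-165.64, 165.64], [-43.16, 119.46], [12.63, 154.43], [-67.54, 247.53], [6.08, 155.33], [-154.97, 154.97]. Speed limits (degrees/s): [147.25, 147.25, 180, 180, 180, 180].

### API

Orientations are given as [roll, pitch, yaw] about the fixed x, y, z axes, in that order (R = Rz(yaw) Ry(pitch) Rx(roll)).
In Python, from rig import arm, claw, camera, camera_model, sign_off, spotter gives the robot as it stands. Calls block until the motion is done:
- arm.goto(position, orientation): joint-space move of the TCP to a pose.
- arm.line_to(position, orientation=None, v=0.15, stop_force=None): straight line of the TCP; orientation=None keeps the orientation; v is the mean speed in m/s. With stop_force (N) it stops when the force on the tool has changed by that much, and returns True; else False.
- arm.movej(angles): joint-space move.
- claw.set_gripper(opening, effort=None): opening from 0.0 (shut) to 1.0 (fully open); effort is the grip in N (None keeps the last); returns when the fingers have stopped.
- arm.wait(seconds).
- arm.ik(position, orientation): joint angles nearest the present ones, or None.
- arm.get_obs(): the state.
- camera(name): name is "scene" or "top" or "wrist"; returns the picture (400x640x3 uint8, red, green, blue); there is no depth.
- camera_model(name): a dict with "vfov" (degrees; the focal length in pixels is half the picture's height over the tangent of half this angle, whatever the lens; pixels are square), "cx", "cy" (the principal point, pixels), "extrinsics" (4x4, takes a point from camera to world coordinates). Camera axes: x right, y down, z forward; pixel columns grow to the right and rows downward; lengths in m; the calibration is good to about 2 mm. The wrist camera is an equidistant fisheye: a pixel r from the principal point sees the ray r / f radians off the axis. A picture is of the moment at which its call begins: read the wrist's pose just before it. camera_model takes no time and is no camera call; for the wrist camera it gives the pose at the moment of the call.
A pose or a line that the arm cannot do raises arm.IKError and nothing moves.
- sign_off(): hands the job in; it is judged then, once.
Trained networks look in the newest picture that a camera, given by its name, has taken for a name from the list of things; names that differ only in an ending like _2 or _b are one class to them, and where a whole thing is asked for, a point or a joint stands for the part that bears it (a point fixed in the world has none). Each returns a list of dicts, best first, with "score" (0 to 1); they miss things now and then, are a little off and sometimes report something else, mostly with a low value. They report only what shows in the picture. A call takes as long as a camera call.
- spotter.search_frame(thing, camera): "rect" ([left, top, width, height] in pixels, round what is visible of it).
- spotter.landmark_of(thing, camera): "xy" ([column, row] in pixels: a listed point, or the origin of a listed thing).
The state is a dict: "t": time; "joint_pos": joint angles; "dq": joint speeds; "effort": joint torques, N m; "eef_pos": TCP position; "ee_rot": TCP orientation; "wrist_force": force on the tool from outside, world axes, zero at the start; "moment": the same for the moment, N m; "finger_gap": opening from 0.0 (shut) to 1.0 (fully open); "finger_force": force on a finger pad.
Only numpy, scipy, OpenCV 4.12 (cv2) and the standard library are available. Lean on these libraries where they do the work, as an engineer would, in place of code of your own. Each camera call takes 0.05 s, during which the arm holds its last target. There are 200 camera calls.

### The job

Put out the new hanging model cars in the shop. Turn the rotary stand by its knob until its empty hook stands over the white mark on its foot, then hang the yellow car there by its loop; hang every blue car on the pegs of the balance rack, alternately left and right, so that the bar never leans by more than one car's weight and ends level, or one car off level if their number is odd. Leave the cup, the boxed car and the toy truck where they are.

Things in the scene. Friction and masses are not known exactly. Their poses are not given: they have to be found in the camera images.
- blue1_tab (a point): Blue model car, 60 long (own y), 28 wide, 30 high, 100 g, standing on its wheels. Over its roof a black 7 mm rod loop in its own y-z plane, window 33 wide, 37 high, inner peak 67 above the wheels. On the loop a flat blue grip tab, 24 wide (y), 10 thick (x), 74 to 124 above the wheels. The point is the tab's centre, 100 above the wheels, 33 above the loop's inner peak. May be absent.
- blue2_tab (a point): Blue model car, 60 long (own y), 28 wide, 30 high, 100 g, standing on its wheels. Over its roof a black 7 mm rod loop in its own y-z plane, window 33 wide, 37 high, inner peak 67 above the wheels. On the loop a flat blue grip tab, 24 wide (y), 10 thick (x), 74 to 124 above the wheels. The point is the tab's centre, 100 above the wheels, 33 above the loop's inner peak. May be absent.
- blue3_tab (a point): Blue model car, 60 long (own y), 28 wide, 30 high, 100 g, standing on its wheels. Over its roof a black 7 mm rod loop in its own y-z plane, window 33 wide, 37 high, inner peak 67 above the wheels. On the loop a flat blue grip tab, 24 wide (y), 10 thick (x), 74 to 124 above the wheels. The point is the tab's centre, 100 above the wheels, 33 above the loop's inner peak. May be absent.
- blue4_tab (a point): Blue model car, 60 long (own y), 28 wide, 30 high, 100 g, standing on its wheels. Over its roof a black 7 mm rod loop in its own y-z plane, window 33 wide, 37 high, inner peak 67 above the wheels. On the loop a flat blue grip tab, 24 wide (y), 10 thick (x), 74 to 124 above the wheels. The point is the tab's centre, 100 above the wheels, 33 above the loop's inner peak. May be absent.
- blue5_tab (a point): Blue model car, 60 long (own y), 28 wide, 30 high, 100 g, standing on its wheels. Over its roof a black 7 mm rod loop in its own y-z plane, window 33 wide, 37 high, inner peak 67 above the wheels. On the loop a flat blue grip tab, 24 wide (y), 10 thick (x), 74 to 124 above the wheels. The point is the tab's centre, 100 above the wheels, 33 above the loop's inner peak. May be absent.
- gold_tab (a point): Yellow (gold) model car, 60 long (own y), 28 wide, 30 high, 100 g, standing on its wheels. Over its roof a black 7 mm rod loop in its own y-z plane, window 33 wide, 37 high, inner peak 67 above the wheels. On the loop a flat yellow grip tab, 24 wide (y), 10 thick (x), 74 to 124 above the wheels. The point is the tab's centre, 100 above the wheels, 33 above the loop's inner peak. There is always one.
- beam (a joint): Lean of the rack's wooden bar, rad: 0 level, positive when the left (+y) peg is up. The bar, 270 long, turns freely on a level axle at its middle, 20 above the pegs' top, 240 over the counter; a brass weight below brings it back to level. One car more on one peg leans it about 0.16 rad, two more about 0.3; it settles within 2 s.
- peg_left (a point): Middle of the top of the left (+y) peg, 120 from the axle, 220 over the counter when level. Steel rod, 8 thick, along own x (the rack may be turned a little), from the bar 65 behind (+x) to a tip 70 in front (-x, robot side) turned up 10 above the top. Three cars fit in a row, 38 apart (at +32, -6, -44 along own x); a hung tab centre is 33 above the top. Leans with the bar.
- peg_right (a point): Middle of the top of the right (-y) peg, 120 from the axle, 220 over the counter when level. Steel rod, 8 thick, along own x (the rack may be turned a little), from the bar 65 behind (+x) to a tip 70 in front (-x, robot side) turned up 10 above the top. Three cars fit in a row, 38 apart (at +32, -6, -44 along own x); a hung tab centre is 33 above the top. Leans with the bar.
- carousel (a joint): Turn of the rotary stand, rad, counter-clockwise seen from above: 0 when the empty hook stands exactly over the white mark on the stand's grey foot (the mark is on the robot's side). Stays where it is left (friction 0.12 N m); can turn from -3 to 3.
- hook (a point): Top of the stand's only empty hook, 80 from the axle, 216 over the counter. Steel rod, 8 thick, along own x: tip 34 farther out (own -x), turned up 10 above the top; 56 inward to the hub. Turns with the stand. The other three arms, at 90 degree steps, carry fixed red sample cars (tabs reach 274 over the counter). A hung car's tab centre is 33 above this point.
- knob (a point): Centre of the stand's black knob on its axle, 272 over the counter: a bar 44 long (own x, in line with the empty hook) x 20 thick (own y, pinch here) x 34 high; turns with the stand.
- cup: Blue cup, 72 across, 95 high; origin at the centre of its underside. Not part of the job, to be left where it stands.
- boxed: Boxed model car, carton 75 x 150 x 60 high; origin at the centre of its underside. Not part of the job, to be left where it stands.
- truck: Toy delivery truck, 50 x 175 x 68 high; origin at the centre of its underside. Not part of the job, to be left where it stands.

How it is judged:
By the outcome, as a careful person would: the job done as asked, in the order asked, and still so for the second after the job is handed in, with the robot touching nothing.
Of blue1, blue2, blue3, blue4, blue5 only 3 to 5 are there at a start; the rules pass over those that are not, and their reading is None.
At some moment in a run one of blue1, blue2, blue3, blue4, blue5, gold may be knocked a few centimetres aside while the robot is not near it.
It also fails if it takes over 210 s, if anything falls off the work surface, if the arm or the gripper's body presses on something with over 40 N, if the wrist force passes 120 N, or if a joint passes its speed limit or range.

## Working session

There is one attempt and no reset: what is moved stays moved. The work goes in short steps, each a Python script; the robot and the scene stay as the last script left them, time stands still between calls to the robot, and variables do not carry over. Pictures are saved under pics/ and viewed, at most 14 in all, crops included, and the job is handed in when it is done.

```bash
ls; mkdir -p pics; python3 - <<'E'
from rig import arm, claw, camera, camera_model, spotter
import cv2,numpy as np
np.set_printoptions(precision=3,suppress=True)
for n in ["scene","top"]:
    im=camera(n); cv2.imwrite(f"pics/{n}0.png",im[:,:,::-1])
    m=camera_model(n); print(n,m)
    for t in ["blue1_tab","gold_tab","peg_left","peg_right","hook","knob","cup","boxed","truck"]:
        print(t,[(round(d["score"],2),np.round(d["xy"]).tolist()) for d in spotter.landmark_of(t,n)][:7])
print(arm.get_obs()["t"])
E
```

```text
pics
scene {'vfov': 55.14246586018271, 'cx': 313.67771397272594, 'cy': 195.70067931867123, 'extrinsics': array([[ 0.836,  0.335, -0.434,  1.208],
       [ 0.548, -0.501,  0.669, -0.964],
       [ 0.007, -0.798, -0.603,  1.09 ],
       [ 0.   ,  0.   ,  0.   ,  1.   ]])}
blue1_tab []
gold_tab [(0.51, [256.0, 228.0])]
peg_left [(0.83, [302.0, 206.0])]
peg_right [(0.88, [259.0, 244.0])]
hook [(0.6, [348.0, 192.0])]
knob [(0.77, [353.0, 171.0])]
cup [(0.66, [216.0, 306.0])]
boxed [(0.77, [346.0, 173.0])]
truck [(0.71, [347.0, 256.0])]
top {'vfov': 47.67310843036117, 'cx': 321.3288576951688, 'cy': 197.09894479860722, 'extrinsics': array([[ 0.028, -0.987,  0.157,  0.31 ],
       [-1.   , -0.029, -0.007,  0.005],
       [ 0.011, -0.157, -0.988,  1.811],
       [ 0.   ,  0.   ,  0.   ,  1.   ]])}
blue1_tab [(0.57, [393.0, 239.0]), (0.41, [332.0, 241.0])]
gold_tab [(0.48, [365.0, 246.0])]
peg_left [(0.96, [338.0, 192.0])]
peg_right [(0.56, [404.0, 194.0])]
hook [(0.73, [291.0, 170.0])]
knob [(0.98, [271.0, 169.0])]
cup [(0.74, [437.0, 224.0])]
boxed [(0.58, [191.0, 229.0]), (0.32, [333.0, 240.0])]
truck [(0.63, [324.0, 163.0]), (0.44, [407.0, 195.0]), (0.22, [439.0, 223.0])]
1.0
```

```bash
python3 - <<'E'
import cv2
a=cv2.imread("pics/top0.png")[100:300,150:480]; cv2.imwrite("pics/topc.png",cv2.resize(a,(800,485),interpolation=cv2.INTER_CUBIC))
a=cv2.imread("pics/scene0.png")[120:360,150:450]; cv2.imwrite("pics/scenec.png",cv2.resize(a,(750,600),interpolation=cv2.INTER_CUBIC))
E
```

```text
(no output)
```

View pics/topc.png

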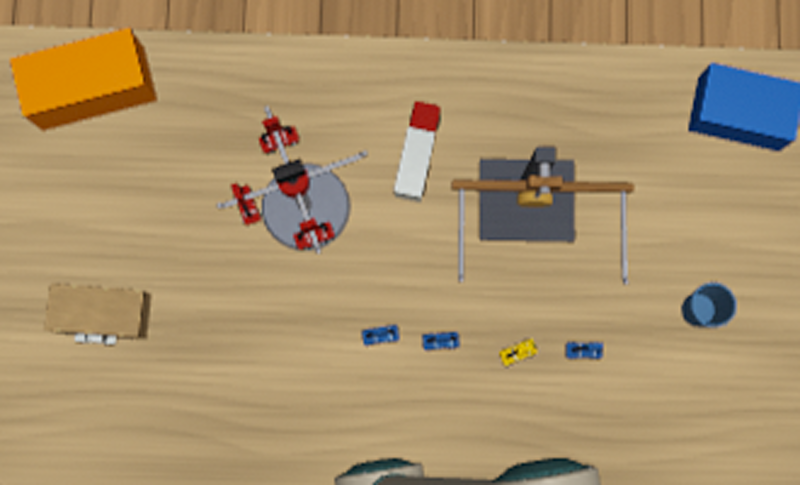

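View pics/scenec.png

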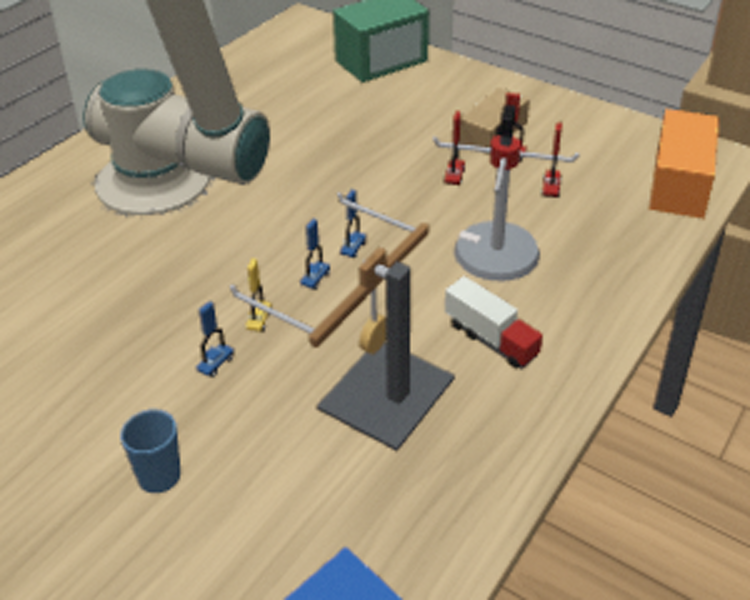

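Three blue cars (top crop 380,335; 440,341; 584,350), the yellow one (518,352), the empty hook pointing right and up (365,153), and the white mark on the robot side of the foot (scene crop 468,238). Next: helpers and world positions.

```bash
cat > h.py <<'E'
from rig import arm, claw, camera, camera_model, spotter, sign_off
import cv2,numpy as np
np.set_printoptions(precision=4,suppress=True)
def model(n): return camera_model(n)
def ray(m,uv,fish=False):
    f=200/np.tan(np.radians(m["vfov"])/2); E=np.array(m["extrinsics"])
    d=(np.atleast_2d(uv)-[m["cx"],m["cy"]])/f
    if fish:
        r=np.linalg.norm(d,axis=1,keepdims=True)+1e-9
        v=np.hstack([d/r*np.sin(r),np.cos(r)])
    else: v=np.hstack([d,np.ones((len(d),1))])
    return E[:3,3],v@E[:3,:3].T
def plane(m,uv,z,fish=False):
    o,v=ray(m,uv,fish); s=(z-o[2])/v[:,2]
    return (o+v*s[:,None])[:,:2]
def proj(m,p,fish=False):
    f=200/np.tan(np.radians(m["vfov"])/2); E=np.array(m["extrinsics"])
    q=(np.atleast_2d(p)-E[:3,3])@E[:3,:3]
    if fish:
        r=np.linalg.norm(q[:,:2],axis=1,keepdims=True); d=q[:,:2]/(r+1e-9)*np.arctan2(r,q[:,2:])
    else: d=q[:,:2]/q[:,2:]
    return d*f+[m["cx"],m["cy"]]
def snap(n,save=None):
    m=model(n); im=camera(n)
    if save: cv2.imwrite(f"pics/{save}.png",im[:,:,::-1])
    return m,im
def lm(t,n,m,z):
    return [(round(d["score"],2),np.round(d["xy"],1),plane(m,d["xy"],z,n=="wrist")[0]) for d in spotter.landmark_of(t,n)]
def tri(a,b): # two (origin,dir)
    A=[];B=[]
    for o,v in (a,b):
        v=v[0]/np.linalg.norm(v[0]); P=np.eye(3)-np.outer(v,v); A.append(P);B.append(P@o)
    A=np.vstack(A);B=np.hstack(B); x=np.linalg.lstsq(A,B,rcond=None)[0]; return x,np.linalg.norm(A@x-B)
E
python3 - <<'E'
from h import *
T=model("top");S=model("scene")
for t,u,v,z in [("pegL",[338,192],[302,206],.22),("pegR",[404,194],[259,244],.22),("hook",[291,170],[348,192],.216),("knob",[271,169],[353,171],.272),("gold",[365,246],[256,228],.1)]:
    print(t,"top",plane(T,u,z)[0],"scene",plane(S,v,z)[0],tri(ray(T,u),ray(S,v)))
def up(x,y,): return [150+x*330/800,100+y*200/485]
for t,c in [("b",(380,335)),("b",(440,341)),("b",(584,350)),("g",(518,352))]: print(t,plane(T,up(*c),.07)[0])
print("foot",plane(T,up(307,207),.02)[0],"mark",plane(S,[150+468*.4,120+238*.4],.02)[0],"footS",plane(S,[150+497*.4,120+249*.4],.02)[0])
print("barL,R tips",plane(T,up(461,280),.23)[0],plane(T,up(625,282),.23)[0],"bar",plane(T,up(461,188),.24)[0],plane(T,up(625,188),.24)[0])
print("hook tip",plane(T,up(365,153),.226)[0],"opp",plane(T,up(220,206),.226)[0])
E
```

```text
pegL top [ 0.5838 -0.0643] scene [ 0.5809 -0.0744] (array([ 0.5811, -0.0672,  0.2161]), np.float64(0.0060782376369879374))
pegR top [ 0.5835 -0.3002] scene [ 0.5772 -0.3127] (array([ 0.5794, -0.3054,  0.2164]), np.float64(0.009356982413171427))
hook top [0.6598 0.1065] scene [0.6759 0.0984] (array([0.6658, 0.1097, 0.204 ]), np.float64(0.005788151317397214))
knob top [0.649  0.1725] scene [0.6593 0.1608] (array([0.6519, 0.1741, 0.2618]), np.float64(0.0012361998586785522))
gold top [ 0.4011 -0.1758] scene [ 0.4242 -0.1614] (array([ 0.4111, -0.1671,  0.0963]), np.float64(0.018913388974183282))
b [0.4263 0.0451]
b [ 0.4196 -0.0501]
b [ 0.4119 -0.2784]
g [ 0.4057 -0.1739]
foot [0.6379 0.1742] mark [0.6001 0.1624] footS [0.6564 0.1647]
barL,R tips [ 0.4986 -0.0733] [ 0.5026 -0.3116] bar [ 0.6325 -0.07  ] [ 0.6398 -0.3099]
hook tip [0.6839 0.0726] opp [0.5979 0.2822]
```

```bash
python3 - <<'E'
from h import *
p=arm.get_obs()["eef_pos"]
arm.line_to([p[0],p[1],.42],v=.3)
arm.goto([.52,.17,.43],[180,0,20])
m,im=snap("wrist","w1"); print(m["extrinsics"],m["vfov"],arm.get_obs()["joint_pos"],arm.get_obs()["t"])
for t,z in [("knob",.272),("hook",.216)]: print(t,lm(t,"wrist",m,z))
m,im=snap("top","top1")
for t,z in [("blue1_tab",.1),("gold_tab",.1)]: print(t,lm(t,"top",m,z))
E
```

```text
[[ 0.3403 -0.9048 -0.2561  0.5947]
 [-0.9403 -0.3273 -0.093   0.1971]
 [ 0.0003  0.2725 -0.9622  0.6093]
 [ 0.      0.      0.      1.    ]] 65.70646984690485 [ 10.7417  11.2144  61.7297  -0.0162 107.0629  80.8121] 4.725
knob [(0.85, array([355.8,  71.8]), array([0.648 , 0.1803]))]
hook [(0.6, array([413.9,  80. ]), array([0.6761, 0.1042]))]
blue1_tab [(0.67, array([334. , 237.5]), array([ 0.4297, -0.0583]))]
gold_tab [(0.42, array([364.8, 248.1]), array([ 0.3932, -0.1752]))]
```

View pics/w1.png

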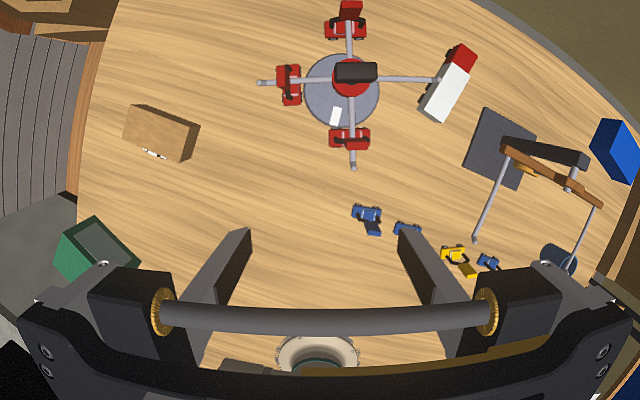

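```bash
python3 - <<'E'
from h import *
im=cv2.imread("pics/top0.png")
print(im.shape)
cv2.imwrite("pics/top0s.png",im)
E
```

```text
(400, 640, 3)
```

View pics/top0s.png

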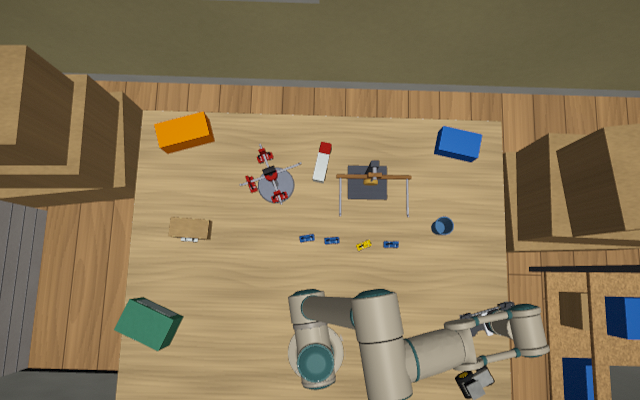

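Wrist view: knob (356,72), white mark (336,116), empty hook rod pointing right to (440,80), and still exactly three blue cars plus the yellow one. The full top view shows no more cars. I'll go above the knob.

```bash
python3 - <<'E'
from h import *
arm.goto([.648,.177,.37],[180,0,110])
claw.set_gripper(.6)
m,im=snap("wrist","w2"); print(arm.get_obs()["joint_pos"],arm.get_obs()["t"])
for t,z in [("knob",.272),("hook",.216)]: print(t,lm(t,"wrist",m,z))
print("tcp px",proj(m,[arm.get_obs()["eef_pos"]],True))
E
```

```text
[  9.3469  22.894   53.0839   0.0002 104.0224 -10.6522] 7.1917
knob [(0.94, array([326.8, 196.2]), array([0.6494, 0.1805]))]
hook [(0.76, array([324.2, 246.6]), array([0.6735, 0.1069]))]
tcp px [[323.9079 241.9561]]
```

View pics/w2.png

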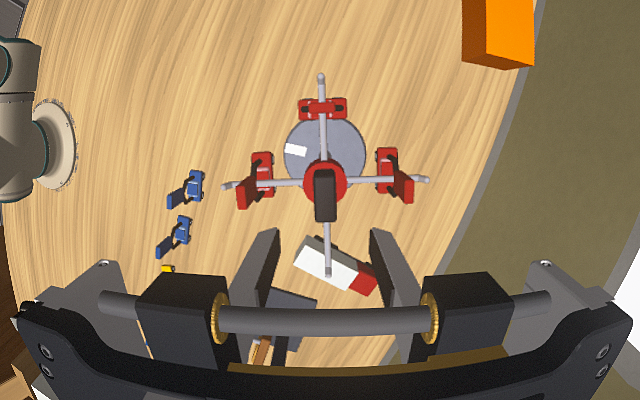

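```bash
cat > w.py <<'E'
from h import *
E
python3 - <<'E'
from h import *
im=cv2.imread("pics/w2.png")
m=model("wrist")
tips=plane(m,[[328,273],[321,76],[226,186],[427,180]],.224,True); print(tips, tips.mean(0), (tips[0]+tips[1])/2,(tips[2]+tips[3])/2)
for a,b in ((0,1),(2,3)): d=tips[a]-tips[b]; print(np.linalg.norm(d),np.degrees(np.arctan2(d[1],d[0])))
# mark
hsv=cv2.cvtColor(im,cv2.COLOR_BGR2HSV); w=((hsv[...,1]<30)&(hsv[...,2]>200)).astype(np.uint8); w[:130]=0;w[165:]=0;w[:,:275]=0;w[:,315:]=0
ys,xs=np.nonzero(w); P=plane(m,np.c_[xs,ys],.02,True); c=P.mean(0); print(len(xs),xs.mean(),ys.mean(),c,cv2.minAreaRect((P*1000).astype(np.float32)))
g=((hsv[...,1]<60)&(hsv[...,2]>90)&(hsv[...,2]<220)).astype(np.uint8); g[:110]=0;g[220:]=0;g[:,:270]=0;g[:,380:]=0
ys,xs=np.nonzero(g); P=plane(m,np.c_[xs,ys],.018,True)
print("foot",cv2.minEnclosingCircle((P*1000).astype(np.float32)))
E
```

```text
[[0.6885 0.0789]
 [0.6046 0.2869]
 [0.5444 0.1407]
 [0.753  0.224 ]] [0.6476 0.1826] [0.6466 0.1829] [0.6487 0.1823]
0.22424329485931593 -68.02867521181139
0.224641312946823 -158.2510806327529
209 295.27272727272725 149.29665071770336 [0.5954 0.1754] ((595.1697387695312, 175.58804321289062), (37.06122589111328, 17.7366886138916), 6.0969438552856445)
foot ((652.6875, 160.68154907226562), 100.89454650878906)
```

```bash
python3 - <<'E'
from h import *
ax=[.6476,.1826]
arm.goto(ax+[.36],[180,0,112])
arm.line_to(ax+[.262],v=.1,stop_force=15)
claw.set_gripper(0,40); o=arm.get_obs(); print(o["finger_gap"]*94,o["wrist_force"],o["eef_pos"])
q=np.array(o["joint_pos"])
for k in range(1,6):
    q2=q.copy(); q2[5]+=105*k/5; arm.movej(q2.tolist())
o=arm.get_obs(); print(o["finger_gap"]*94,o["wrist_force"],o["moment"],o["eef_pos"],o["ee_rot"],o["t"])
claw.set_gripper(.6)
arm.line_to(ax+[.37],v=.2)
arm.goto([.60,.178,.38],[180,0,7])
m,im=snap("wrist","w3"); print(lm("hook","wrist",m,.216),lm("knob","wrist",m,.272),arm.get_obs()["t"])
import pickle; pickle.dump(m,open("m3.pkl","wb"))
E
```

```text
19.62361571597721 [-4.3917 -1.865   1.1226] [0.6464 0.1821 0.262 ]
19.609224093440158 [ 4.8274 -4.7614 -2.087 ] [-0.0228 -0.8481 -0.0954] [0.6488 0.1807 0.2621] [179.8281  -0.1085   7.0732] 11.5417
[] [(0.55, array([328.8, 145.8]), array([0.6465, 0.1803]))] 13.4333
```

View pics/w3.png

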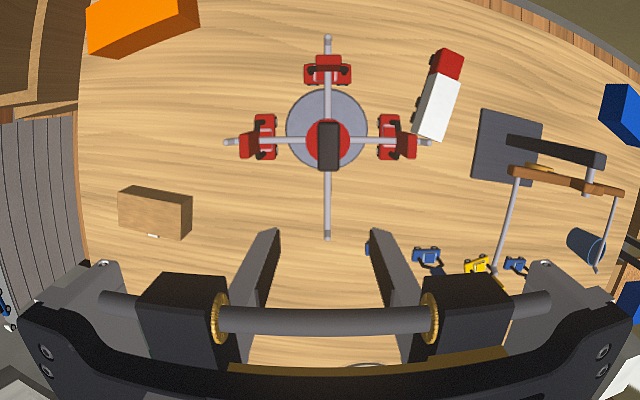

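The hook now points toward the robot: tip (327,235), opposite tip (328,39). It covers the mark, so I'll locate the mark from the two earlier views.

```bash
python3 - <<'E'
from h import *
import pickle
m3=pickle.load(open("m3.pkl","rb"))
tips=plane(m3,[[327,236],[328,39],[226,143],[430,141]],.224,True); print(tips,tips.mean(0))
for a,b in ((0,1),(2,3)): d=tips[a]-tips[b]; print(np.linalg.norm(d),np.degrees(np.arctan2(d[1],d[0])))
m1=dict(m3); m1["extrinsics"]=np.array([[ 0.3403,-0.9048,-0.2561,0.5947],[-0.9403,-0.3273,-0.093,0.1971],[ 0.0003,0.2725,-0.9622,0.6093],[0,0,0,1]])
im=cv2.imread("pics/w1.png"); hsv=cv2.cvtColor(im,cv2.COLOR_BGR2HSV)
w=((hsv[...,1]<30)&(hsv[...,2]>200)).astype(np.uint8); w[:100]=0;w[130:]=0;w[:,:322]=0;w[:,345:]=0
ys,xs=np.nonzero(w);print(len(xs),xs.mean(),ys.mean())
for z in (.01,.015,.02,.025):
    P=plane(m1,np.c_[xs,ys],z,True); print(z,P.mean(0),cv2.minAreaRect((P*1000).astype(np.float32)))
# top0 & scene views
for n,box in (("top",(160,215,255,300)),("scene",(200,240,320,350))):
    im=cv2.imread(f"pics/{n}0.png"); hsv=cv2.cvtColor(im,cv2.COLOR_BGR2HSV); m=model(n)
    w=np.zeros((400,640),np.uint8); a,b,c,d=box
    w[a:b,c:d]=((hsv[...,1]<30)&(hsv[...,2]>195))[a:b,c:d]
    ys,xs=np.nonzero(w); print(n,len(xs),xs.mean() if len(xs) else 0,ys.mean() if len(xs) else 0)
    if len(xs): print(plane(m,[xs.mean(),ys.mean()],.02)[0])
    if n=="scene": m,im=snap("scene","scene1"); cv2.imwrite("pics/scene1c.png",cv2.resize(im[130:260,270:430,::-1],(800,650)[:2] and (738,600),interpolation=cv2.INTER_CUBIC))
E
```

```text
[[0.5367 0.1679]
 [0.7574 0.1941]
 [0.6324 0.2934]
 [0.6628 0.0669]] [0.6473 0.1806]
0.22221170395003698 -173.2129105952934
0.22854308498076445 97.6375986303275
167 335.22754491017963 115.68862275449102
0.01 [0.5951 0.1746] ((595.0741577148438, 174.50729370117188), (36.16092300415039, 17.043184280395508), 5.255467891693115)
0.015 [0.5951 0.1748] ((595.0711669921875, 174.69580078125), (35.859275817871094, 16.9010009765625), 5.255453109741211)
0.02 [0.5951 0.175 ] ((595.0679931640625, 174.88430786132812), (35.55755615234375, 16.758813858032227), 5.255437850952148)
0.025 [0.5951 0.1752] ((595.0648803710938, 175.07278442382812), (35.255897521972656, 16.616619110107422), 5.255451679229736)
top 0 0 0
scene 132 337.6136363636364 232.6439393939394
[0.6581 0.0672]
```

View pics/scene1c.png

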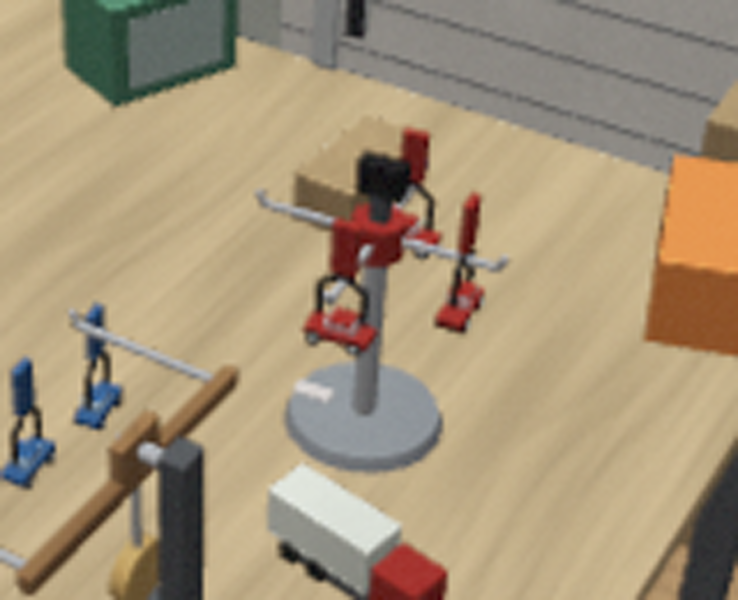

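The mark bears about 186° from the axle and the hook about 187°, so they line up. The scene crop agrees: arm at (265,200) over the mark at (313,390). Now the yellow car, using a model-silhouette fit for its pose.

```bash
cat >> h.py <<'E'
from scipy.optimize import minimize
HUE={"gold":(20,36),"blue":(100,125)}
def box(x,y,yaw,lx,ly,z0,z1):
    c,s=np.cos(yaw),np.sin(yaw); P=[]
    for i in (-1,1):
        for j in (-1,1):
            for z in (z0,z1): P.append([x+c*i*lx/2-s*j*ly/2,y+s*i*lx/2+c*j*ly/2,z])
    return np.array(P)
def fit(m,im,col,x0,y0,yaw0,base=0.,up=3):
    """pose of a car (x,y,yaw rad) from the wrist picture: overlap of body+tab silhouettes with the colour mask"""
    hsv=cv2.cvtColor(im,cv2.COLOR_RGB2HSV); lo,hi=HUE[col]
    k=((hsv[...,0]>=lo)&(hsv[...,0]<=hi)&(hsv[...,1]>120)&(hsv[...,2]>50)).astype(np.uint8)
    roi=np.zeros_like(k); h=cv2.convexHull(proj(m,box(x0,y0,yaw0,.11,.12,base,base+.13),True).astype(np.float32)).astype(int)
    cv2.fillConvexPoly(roi,h,1); k=cv2.resize(k*roi*255,None,fx=up,fy=up,interpolation=cv2.INTER_LINEAR)>127
    def loss(p):
        r=np.zeros(k.shape,np.uint8)
        for b in ((.028,.060,.010,.030),(.010,.024,.074,.124)):
            q=(proj(m,box(p[0],p[1],p[2]/5,b[0],b[1],base+b[2],base+b[3]),True)+.5)*up-.5
            cv2.fillConvexPoly(r,(cv2.convexHull(q.astype(np.float32))*16).astype(int),1,cv2.LINE_8,4)
        r=r>0
        return 1-(r&k).sum()/max(1,(r|k).sum())
    best=min((minimize(loss,[x0+dx,y0+dy,5*(yaw0+a)],method="Nelder-Mead",options=dict(initial_simplex=np.array([[x0+dx,y0+dy,5*(yaw0+a)]]*4)+np.array([[0,0,0],[.01,0,0],[0,.01,0],[0,0,.8]]),xatol=2e-4,fatol=1e-4)) for dx,dy,a in ((0,0,0),(.01,0,.3),(-.01,0,-.3),(0,.012,0),(0,-.012,0))),key=lambda r:r.fun)
    x,y,a=best.x; return x,y,a/5,1-best.fun
E
python3 - <<'E'
from h import *
arm.goto([.45,.05,.40],[180,0,90])
arm.goto([.40,-.19,.30],[180,0,90])
m,im=snap("wrist","w4"); print(lm("gold_tab","wrist",m,.1),lm("blue1_tab","wrist",m,.1),arm.get_obs()["t"])
print(fit(m,im,"gold",.402,-.175,np.radians(20)))
for t in ("peg_left","peg_right"): print(t,lm(t,"wrist",m,.22))
E
```

```text
[(0.96, array([335.3, 167.1]), array([ 0.4145, -0.1776]))] [(0.58, array([348.2,  69.4]), array([ 0.4296, -0.0565]))] 16.1417
(np.float64(0.41463553945087694), np.float64(-0.17670476541698754), np.float64(0.4005320928514651), np.float64(0.7320464362850972))
peg_left [(0.61, array([508.3,  83. ]), array([ 0.5723, -0.0722]))]
peg_right []
```

View pics/w4.png

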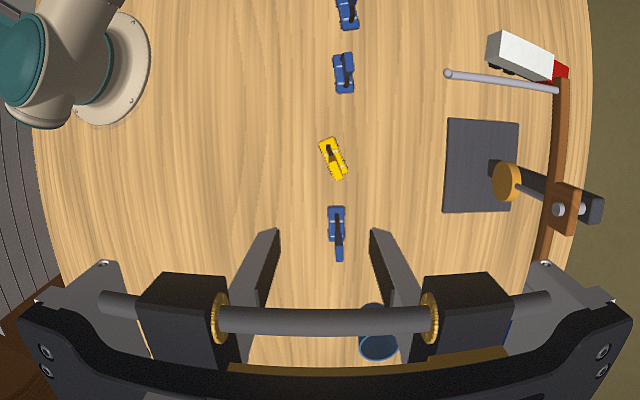

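Gold fits at (0.415,-0.177), yaw 23° (pixel 333,157), and the left peg runs from its tip (447,73) to the bar (560,90). Grasping.

```bash
cat >> h.py <<'E'
def pick(x,y,yaw,lean=0):
    """grip the tab 106 above the wheels; yaw = car yaw (deg)"""
    g=lambda z:[x,y,z]
    claw.set_gripper(.4)
    arm.goto(g(.17),[180,0,yaw+90])
    arm.line_to(g(.087),v=.12,stop_force=12)
    claw.set_gripper(0,25); o=arm.get_obs(); print("grip gap mm",o["finger_gap"]*94,"f",o["finger_force"],"tcp",o["eef_pos"],"t",o["t"])
E
python3 - <<'E'
from h import *
m=model("wrist")
print("Ltip,base",plane(m,[447,73],.226,True),plane(m,[557,90],.216,True))
pick(.4146,-.1768,23)
arm.line_to([.41,-.177,.30],v=.25)
arm.goto([.43,.0,.36],[180,0,90])
# approach in front of the hook
u=np.array([np.cos(np.radians(7)),np.sin(np.radians(7))]); H=np.array([.5681,.1712])
s=H-.095*u
arm.goto([*s,.36],[180,0,97])
arm.line_to([*s,.25],v=.2)
m,im=snap("wrist","w5"); o=arm.get_obs();print(o["finger_gap"]*94,o["eef_pos"],o["t"])
print(lm("hook","wrist",m,.216),lm("gold_tab","wrist",m,.263))
E
```

```text
Ltip,base [[ 0.5044 -0.0714]] [[ 0.6404 -0.0685]]
grip gap mm 10.115500648966798 f 25.000050365924835 tcp [ 0.4147 -0.1769  0.0872] t 18.7333
10.157950137441272 [0.4749 0.1591 0.2516] 21.975
[(0.8, array([443.3, 218.6]), array([0.5659, 0.172 ]))] [(0.89, array([324.2, 253.9]), array([0.4748, 0.1562]))]
```

View pics/w5.png

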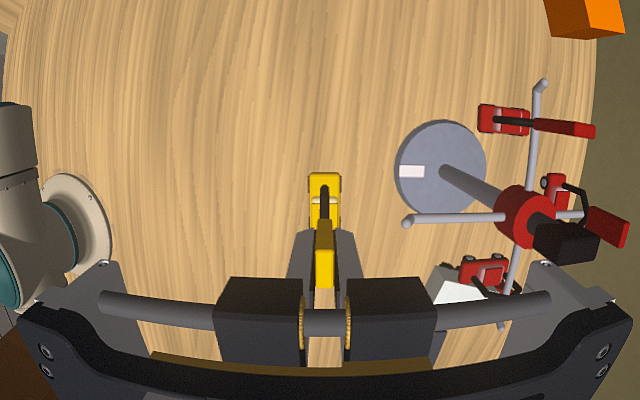

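The gold car is held upright and the hook tip (407,222) lies ahead in line with it. I'll check the hook angle against the mark here, then hang the car.

```bash
python3 - <<'E'
from h import *
m=model("wrist")
a=plane(m,[[407,222],[490,217]],.218,True); d=a[1]-a[0]; print("rod",a,np.degrees(np.arctan2(d[1],d[0])))
b=plane(m,[[411.5,171],[441,168]],.02,True); d=b[1]-b[0]; print("mark,foot",b,np.degrees(np.arctan2(d[1],d[0])))
u=np.array([np.cos(np.radians(7)),np.sin(np.radians(7))]); H=np.array([.5676,.1712])
print(arm.line_to([*H,.25],v=.1,stop_force=10))
print(arm.line_to([*H,.230],v=.04,stop_force=3)); o=arm.get_obs(); print(o["eef_pos"],o["wrist_force"])
snap("wrist","w6")
claw.set_gripper(.32); 
print(arm.get_obs()["wrist_force"])
arm.line_to([*H,.36],v=.15)
arm.goto([.47,.10,.38],[180,0,90])
m,im=snap("wrist","w7"); print(lm("gold_tab","wrist",m,.249),lm("hook","wrist",m,.216),arm.get_obs()["t"])
E
```

```text
rod [[0.5367 0.1675]
 [0.608  0.1788]] 9.043875501601761
mark,foot [[0.5955 0.176 ]
 [0.6387 0.1864]] 13.567603020940362
False
True
[0.5674 0.1714 0.2357] [0.2085 0.4701 2.5355]
[ 0.2018  0.6381 -0.0026]
[(0.72, array([420.2, 127.1]), array([0.5683, 0.1671]))] [(0.69, array([409., 123.]), array([0.5652, 0.1699]))] 25.85
```

View pics/w7.png

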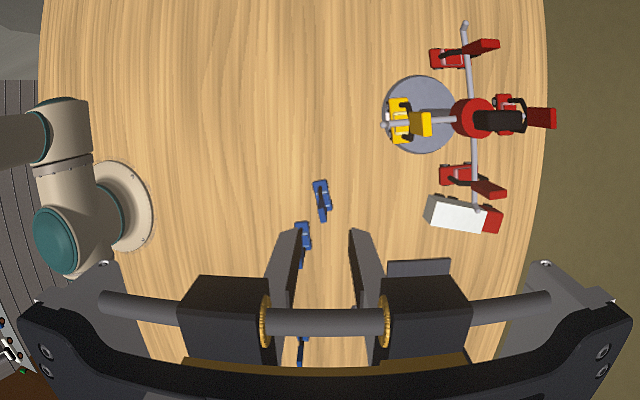

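Gold hangs on the hook (408,123) over the mark. Now the first blue car, the one near (0.43,0.045), goes to the left peg.

```bash
cat >> h.py <<'E'
from scipy.spatial.transform import Rotation as Rn
def pose(grasp,yaw,lean=0):
    """TCP pose with the grasp point at grasp, closing line along yaw (deg); lean (deg) tips the body towards +y about the closing line"""
    c=np.array([np.cos(np.radians(yaw)),np.sin(np.radians(yaw)),0])
    R=Rn.from_rotvec(-np.radians(lean)*c)*Rn.from_euler("xyz",[180,0,yaw+90],degrees=True)
    return (np.array(grasp)+.019*R.as_matrix()[:,2]).tolist(),R.as_euler("xyz",degrees=True).tolist()
def look(x,y,yaw=0,z=.28,col="blue",save=None):
    arm.goto([x,y-.01,z],[180,0,90]); m,im=snap("wrist",save)
    L=lm(col+"1_tab" if col=="blue" else "gold_tab","wrist",m,.1); print(L)
    near=[l for l in L if np.hypot(*(l[2]-[x,y]))<.07]
    p=near[0][2] if near else [x,y]
    f=fit(m,im,col,p[0],p[1],np.radians(yaw)); print("fit",f,np.degrees(f[2])); return f
def pick2(x,y,yaw,lean=0):
    claw.set_gripper(.4)
    arm.goto(*pose([x,y,.19],yaw,lean))
    p,r=pose([x,y,.106],yaw,lean); arm.line_to(p,r,v=.12,stop_force=12)
    claw.set_gripper(0,25); o=arm.get_obs(); print("grip gap mm",o["finger_gap"]*94,"f",o["finger_force"],"tcp",o["eef_pos"],"t",o["t"])
E
python3 - <<'E'
from h import *
x,y,a,q=look(.428,.045,save="w8"); 
if q>.6:
    pick2(x,y,np.degrees(a))
    arm.line_to([x,y,.2],v=.2)
    arm.goto([.42,-.0,.34],[180,0,91.5])
    arm.goto([.42,-.07,.254],[180,0,91.5])
    m,im=snap("wrist","w9"); o=arm.get_obs(); print(o["eef_pos"],o["t"],lm("peg_left","wrist",m,.22),lm("peg_right","wrist",m,.22))
E
```

```text
[(0.57, array([322.6, 249.5]), array([ 0.4272, -0.0554]))]
fit (np.float64(0.4653748402332116), np.float64(0.029699158732763818), np.float64(0.2857972438884531), np.float64(0.38414750047519486)) 16.374975871279425
```

View pics/w8.png

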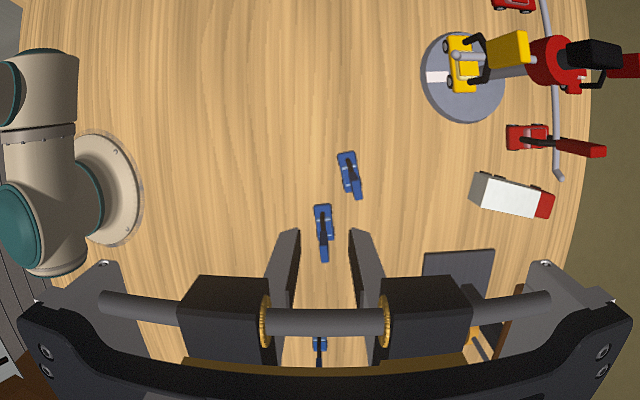

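Car A was knocked aside: it is now at pixel (347,175), with car B at (323,232). Refit from there.

```bash
python3 - <<'E'
from h import *
m=model("wrist"); im=cv2.imread("pics/w8.png")[:,:,::-1].copy()
c=plane(m,[[346,178],[323,225]],.05,True); print(c)
for i,a0 in ((0,15),(1,0)):
    f=fit(m,im,"blue",*c[i],np.radians(a0)); print(f,np.degrees(f[2]))
E
```

```text
[[ 0.4605  0.027 ]
 [ 0.4292 -0.0411]]
(np.float64(0.46681210252763594), np.float64(0.02998603584032438), np.float64(0.27796437362684634), np.float64(0.3485684718868576)) 15.926185463815823
(np.float64(0.43017134472504415), np.float64(-0.05135034205899702), np.float64(0.029803019042456712), np.float64(0.3668393782383419)) 1.7075872078807937
```

```bash
python3 - <<'E'
from h import *
im=cv2.imread("pics/w8.png")[:,:,::-1].copy(); hsv=cv2.cvtColor(im,cv2.COLOR_RGB2HSV)
for p in [(346,160),(355,190),(345,165),(323,215),(324,250)]: print(p,im[p[1],p[0]],hsv[p[1],p[0]])
s=hsv[140:265,300:375]; lo=(s[...,1]>90); print(np.unique(s[...,0][lo&(s[...,0]>60)],return_counts=True))
for lo,hi,sa,va in ((100,125,120,50),(95,130,80,20),(95,130,80,40)):
    k=((hsv[...,0]>=lo)&(hsv[...,0]<=hi)&(hsv[...,1]>sa)&(hsv[...,2]>va)).astype(np.uint8)
    n,_,st,_=cv2.connectedComponentsWithStats(k); print([list(r) for r in st[1:] if r[4]>60])
E
```

```text
(346, 160) [55 39 15] [ 18 185  55]
(355, 190) [ 66  91 153] [111 145 153]
(345, 165) [ 76  97 138] [110 115 138]
(323, 215) [52 37 22] [ 15 147  52]
(324, 250) [ 54  86 146] [110 161 146]
(array([107, 108, 109, 110, 111, 112, 113, 114, 115, 116, 117], dtype=uint8), array([  1,  10,  89, 428, 348,  85,  29,  15,  12,   1,   1]))
[[np.int32(338), np.int32(152), np.int32(18), np.int32(16), np.int32(171)], [np.int32(342), np.int32(170), np.int32(8), np.int32(14), np.int32(78)], [np.int32(352), np.int32(178), np.int32(10), np.int32(22), np.int32(147)], [np.int32(314), np.int32(205), np.int32(20), np.int32(35), np.int32(270)], [np.int32(320), np.int32(245), np.int32(8), np.int32(17), np.int32(118)]]
[[np.int32(337), np.int32(151), np.int32(25), np.int32(49), np.int32(544)], [np.int32(314), np.int32(204), np.int32(20), np.int32(36), np.int32(325)], [np.int32(320), np.int32(243), np.int32(9), np.int32(19), np.int32(133)], [np.int32(321), np.int32(337), np.int32(6), np.int32(14), np.int32(71)]]
[[np.int32(337), np.int32(151), np.int32(25), np.int32(49), np.int32(544)], [np.int32(314), np.int32(204), np.int32(20), np.int32(36), np.int32(325)], [np.int32(320), np.int32(243), np.int32(9), np.int32(19), np.int32(133)], [np.int32(321), np.int32(337), np.int32(6), np.int32(14), np.int32(71)]]
```

```bash
sed -i 's/(hsv\[...,1\]>120)&(hsv\[...,2\]>50)/(hsv[...,1]>80)\&(hsv[...,2]>20)/; s/"blue":(100,125)/"blue":(95,130)/; s/yaw0,.11,.12,base/yaw0,.07,.09,base/' h.py
python3 - <<'E'
from h import *
m=model("wrist"); im=cv2.imread("pics/w8.png")[:,:,::-1].copy()
c=plane(m,[[346,178],[323,225]],.05,True)
for i,a0 in ((0,15),(1,0)):
    f=fit(m,im,"blue",*c[i],np.radians(a0)); print(f,np.degrees(f[2]))
    v=proj(m,[[f[0],f[1],.124],[f[0],f[1],.074],[f[0],f[1],.02]],True); print(v)
E
```

```text
(np.float64(0.46748953628142775), np.float64(0.029926398929437728), np.float64(0.2671399057528848), np.float64(0.4833234655614762)) 15.30598913916288
[[356.9004 189.2972]
 [352.8201 179.7037]
 [349.3838 171.674 ]]
(np.float64(0.4302241422493209), np.float64(-0.04911378835956948), np.float64(0.030401059949547827), np.float64(0.5300171526586621)) 1.7418524278332899
[[323.8365 253.0019]
 [323.778  236.8307]
 [323.7286 222.9173]]
```

```bash
python3 - <<'E'
s=open("h.py").read()
s=s.replace("(hsv[...,2]>20)).astype","(hsv[...,2]>20)|(hsv[...,2]<75)).astype")
s=s.replace("((.028,.060,.010,.030),","((.028,.060,.002,.030),(.007,.040,.030,.055),(.007,.026,.055,.074),")
open("h.py","w").write(s)
from h import *
m=model("wrist"); im=cv2.imread("pics/w8.png")[:,:,::-1].copy()
c=plane(m,[[346,178],[323,225]],.05,True); o=im.copy()
for i,a0 in ((0,15),(1,0)):
    f=fit(m,im,"blue",*c[i],np.radians(a0)); print(f,np.degrees(f[2]))
    for b in ((.028,.060,.002,.030),(.010,.024,.074,.124)):
        cv2.polylines(o,[cv2.convexHull(proj(m,box(*f[:3],*b),True).astype(np.float32)).astype(int)],True,(255,0,0))
cv2.imwrite("pics/ov.png",cv2.resize(o[140:270,280:400,::-1],(554,600),interpolation=cv2.INTER_NEAREST))
E
```

```text
(np.float64(0.46730231690742596), np.float64(0.02904804436052031), np.float64(0.2773311458618455), np.float64(0.5846080305927343)) 15.889904185410773
(np.float64(0.43015970416223825), np.float64(-0.05087463650187379), np.float64(0.029271288490800705), np.float64(0.5153507014028056)) 1.6771212914327414
```

View pics/ov.png

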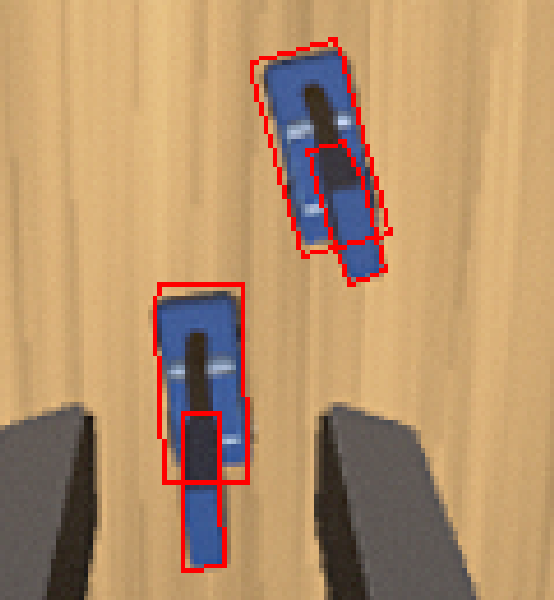

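The overlay matches both cars: tab and body outlines fit to about 2 mm. Picking A and taking it in front of the left peg.

```bash
python3 - <<'E'
from h import *
x,y,a=.4673,.029,15.5
pick2(x,y,a)
arm.line_to([x,y,.2],v=.2)
arm.goto([.42,-.0,.34],[180,0,91.5])
arm.goto([.42,-.07,.254],[180,0,91.5])
m,im=snap("wrist","w9"); o=arm.get_obs(); print(o["finger_gap"]*94,o["eef_pos"],o["t"],lm("peg_left","wrist",m,.22),lm("peg_right","wrist",m,.22))
E
```

```text
grip gap mm 10.290341233236434 f 24.9987530708313 tcp [0.4674 0.029  0.0872] t 28.8167
9.911418495200719 [ 0.4206 -0.0692  0.254 ] 30.75 [(0.7, array([513.6, 225.9]), array([ 0.5789, -0.07  ]))] []
```

View pics/w9.png

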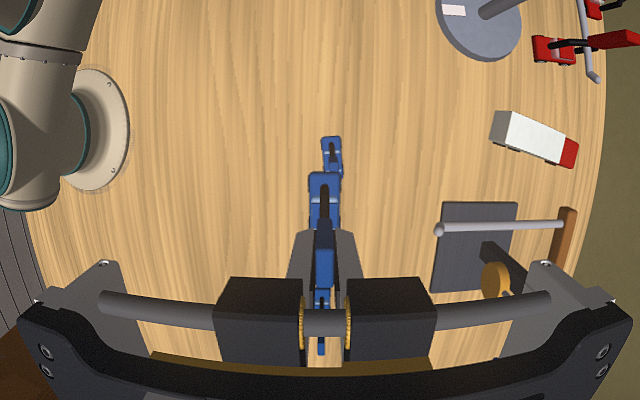

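The left peg tip is at (439,229), in line with the held car, and the network's mid-peg (0.579,-0.070) agrees with my earlier estimate. Hanging A.

```bash
cat >> h.py <<'E'
def hang(x,y,top,dip,yaw=91.5,back=None):
    """advance over the peg at slot (x,y); top = peg top now; dip = how far the peg goes down under the car"""
    p=arm.get_obs()["eef_pos"]
    print("adv",arm.line_to([x,y,top+.034],[180,0,yaw],v=.12,stop_force=8))
    print("low",arm.line_to([x,y,top+.0195-dip],v=.05,stop_force=8)); o=arm.get_obs(); print(o["eef_pos"],o["wrist_force"])
    claw.set_gripper(.26); print("rel",arm.get_obs()["wrist_force"])
    arm.line_to([x,y,top+.10],v=.12); arm.line_to([.42,y,top+.14],v=.25)
E
python3 - <<'E'
from h import *
m=model("wrist"); print(plane(m,[439,227],.228,True),plane(m,[556,223],.218,True))
hang(.573,-.0695,.22,.018)
arm.wait(.8)
arm.goto([.40,-.24,.38],[180,0,90])
m,im=snap("wrist","w10"); o=arm.get_obs(); print(o["t"])
for t,z in (("blue1_tab",.1),("peg_left",.2),("peg_right",.239)): print(t,lm(t,"wrist",m,z))
E
```

```text
[[ 0.5073 -0.0685]] [[ 0.6374 -0.0696]]
adv False
low True
[ 0.5723 -0.073   0.2253] [ 0.2038 -1.4324 -0.1334]
rel [ 0.4555 -0.1348  0.3857]
36.5667
blue1_tab [(0.58, array([343. ,  42.7]), array([ 0.4273, -0.0538]))]
peg_left [(0.81, array([467.4,  53.8]), array([ 0.5754, -0.0778]))]
peg_right []
```

View pics/w10.png

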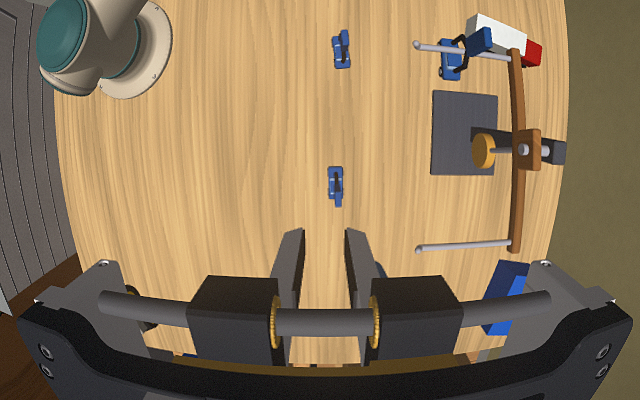

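A hangs on the left peg (455,55) and the bar leans left as expected. Car C is at (335,185) and the right peg tip at (419,250). Next C goes to the right peg.

```bash
python3 - <<'E'
from h import *
m=model("wrist"); im=cv2.imread("pics/w10.png")[:,:,::-1].copy()
print("R peg",plane(m,[[419,248]],.247,True),plane(m,[[511,242]],.237,True))
c=plane(m,[[335,182]],.04,True)[0]; f=fit(m,im,"blue",*c,0.); print(f,np.degrees(f[2]))
x,y,a,q=f
if q>.45:
    a=np.degrees(a)
    pick2(x,y,a,lean=20)
    p,r=pose([x,y,.121],a,20); arm.line_to(p,r,v=.1)
    p,r=pose([x-.06,y,.125],a,20); arm.line_to(p,r,v=.15)
    arm.goto([.38,-.29,.25],[180,0,91.5])
    arm.line_to([.42,-.31,.273],[180,0,91.5],v=.15)
    m,im=snap("wrist","w11"); o=arm.get_obs(); print(o["finger_gap"]*94,o["eef_pos"],o["t"],lm("peg_right","wrist",m,.239),lm("blue1_tab","wrist",m,.1))
    k=cv2.resize(im[150:330,250:570,::-1],(800,450),interpolation=cv2.INTER_CUBIC); cv2.imwrite("pics/w11c.png",k)
E
```

```text
R peg [[ 0.509  -0.3068]] [[ 0.6443 -0.3096]]
(np.float64(0.419562650492902), np.float64(-0.28416565376151237), np.float64(0.003734795367829899), np.float64(0.7076787290379524)) 0.21398801192166308
grip gap mm 9.908241036519241 f 24.998811185359955 tcp [ 0.4198 -0.2908  0.0885] t 39.4167
10.16569238444455 [ 0.4188 -0.3084  0.2712] 41.4333 [(0.65, array([511.8, 228.9]), array([ 0.5764, -0.3111]))] []
```

View pics/w11c.png

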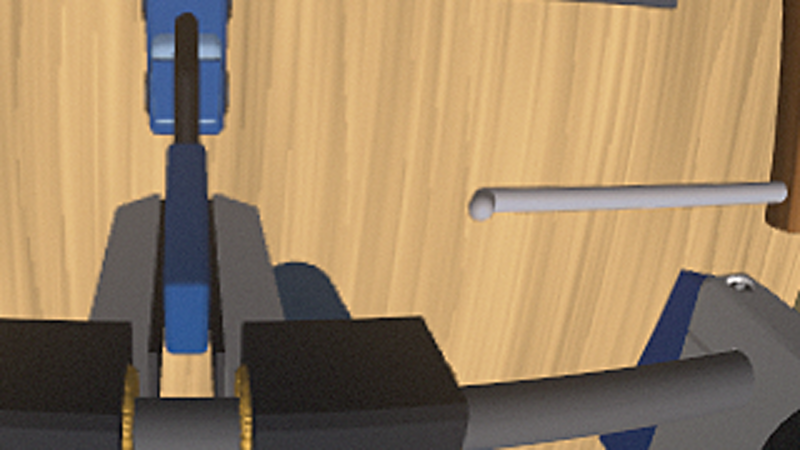

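C is held straight and the right peg tip (crop 482,203) is in line. Hanging it.

```bash
python3 - <<'E'
from h import *
m=model("wrist"); print(plane(m,[[442.8,230]],.247,True),plane(m,[[560,226]],.237,True))
hang(.573,-.3095,.239,.014)
arm.wait(.8)
arm.goto([.42,-.07,.40],[180,0,90])
m,im=snap("wrist","w12"); o=arm.get_obs(); print(o["t"])
for t,z in (("blue1_tab",.1),("peg_left",.22),("peg_right",.22),("gold_tab",.249)): print(t,lm(t,"wrist",m,z))
E
```

```text
[[ 0.5072 -0.3094]] [[ 0.6382 -0.3111]]
adv True
low True
[ 0.5026 -0.3082  0.2679] [ 0.1486  0.4773 -1.2163]
rel [-0.1974  0.9015 -0.5508]
46.775
blue1_tab []
peg_left [(0.67, array([441.4, 180.9]), array([ 0.5662, -0.0712]))]
peg_right []
gold_tab []
```

View pics/w12.png

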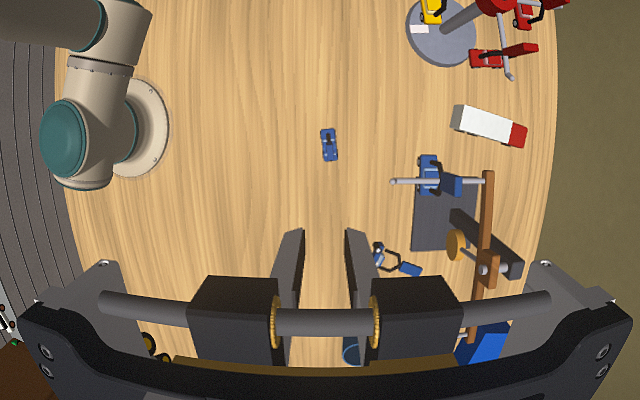

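The advance stopped at the peg tip because my clearance was only 4 mm. The release then dropped car C, which now lies on its side near (390,262). The bar is undisturbed: A is on the left and B stands at (328,145). I'll take a close look at C.

```bash
python3 - <<'E'
from h import *
m=model("wrist"); print(plane(m,[[380,258],[410,268]],.014,True))
arm.goto([.37,-.21,.30],[180,0,0])
m,im=snap("wrist","w13"); import pickle; pickle.dump(m,open("m13.pkl","wb")); print(arm.get_obs()["t"],m["extrinsics"][:3,3],lm("blue1_tab","wrist",m,.014),lm("peg_left","wrist",m,.2),lm("peg_right","wrist",m,.239))
cv2.imwrite("pics/w13c.png",cv2.resize(im[:300,140:540,::-1],(800,600),interpolation=cv2.INTER_CUBIC))
E
```

```text
[[ 0.5337 -0.2803]
 [ 0.601  -0.3067]]
48.1417 [ 0.4493 -0.2092  0.4796] [(0.77, array([198.5, 135.1]), array([ 0.4202, -0.0105]))] [] []
```

View pics/w13c.png

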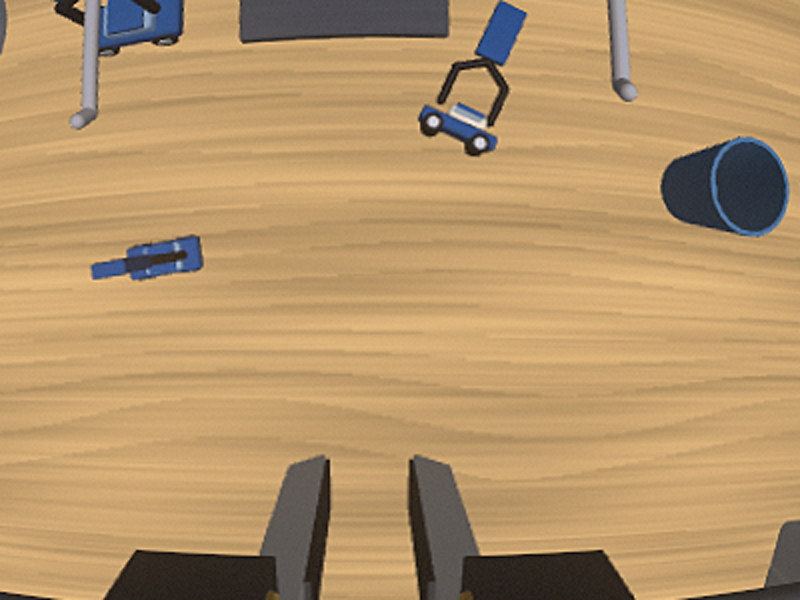

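C lies on its side between the pegs, wheels at crop (457,135) and tab at (500,33), with the tab under the right peg. I'll drag it back into the open by its bumpers with a tilted tool, then take it by the tab.

```bash
cat >> h.py <<'E'
def tilt(grasp,head,t,depth=.019):
    """fingers along heading head (deg), tipped t deg from straight down towards it; closing line level, across it"""
    c=np.radians(head); ax=np.array([-np.sin(c),np.cos(c),0])
    R=Rn.from_rotvec(-np.radians(t)*ax)*Rn.from_euler("xyz",[180,0,head],degrees=True); z=R.as_matrix()[:,2]
    return np.array(grasp)+depth*z,R.as_euler("xyz",degrees=True).tolist(),z
E
python3 - <<'E'
from h import *
import pickle; m=pickle.load(open("m13.pkl","rb"))
px=lambda x,y:[140+x/2,y/2]
w=plane(m,[px(433,122),px(478,144)],.028,True); ends=plane(m,[px(420,108),px(497,150)],.02,True)
tab=plane(m,[px(500,33)],.019,True)[0]; print("wheels",w,"ends",ends,np.linalg.norm(ends[1]-ends[0]),"tab",tab)
n=w[1]-w[0]; print("own y heading",np.degrees(np.arctan2(n[1],n[0])))
bc=w.mean(0); d=tab-bc; print("d",np.linalg.norm(d),np.degrees(np.arctan2(d[1],d[0])))
print("cup",plane(m,[px(749,187)],.095,True), "Rtip",plane(m,[px(628,92)],.249,True),"Ltip",plane(m,[px(80,121)],.21,True))
for t in (0,30,40,50):
    for g in ([.535,-.28,.014],[.42,-.2,.02]):
        p,r,z=tilt(g,-20,t); q=arm.ik(p.tolist(),r); print(t,g,z,None if q is None else np.round(q,0))
for g in ([.53,-.31,.30],[.42,-.31,.30],[.40,-.2,.12]):
    p,r,z=tilt(g,1.5,90); q=arm.ik(p.tolist(),r); print(90,g,z,None if q is None else np.round(q,0))
E
```

```text
wheels [[ 0.5253 -0.2557]
 [ 0.5101 -0.2885]] ends [[ 0.5372 -0.247 ]
 [ 0.5074 -0.3043]] 0.06457185110719886 tab [ 0.6006 -0.3078]
own y heading -114.85656110735017
d 0.09018687108254413 -23.297831474322418
cup [[ 0.4912 -0.4746]] Rtip [[ 0.5065 -0.3101]] Ltip [[ 0.504  -0.0766]]
0 [0.535, -0.28, 0.014] [-0. -0. -1.] [-34.  29.  99.  -0.  53.  76.]
0 [0.42, -0.2, 0.02] [-0. -0. -1.] [-34.  19. 116.  -0.  45.  76.]
30 [0.535, -0.28, 0.014] [ 0.4698 -0.171  -0.866 ] [-40.  22. 125.  65.  11.   8.]
30 [0.42, -0.2, 0.02] [ 0.4698 -0.171  -0.866 ] [-43.  14. 141. 104.  12. -35.]
40 [0.535, -0.28, 0.014] [ 0.604  -0.2198 -0.766 ] [-43.  24. 134. 135.  21. -65.]
40 [0.42, -0.2, 0.02] [ 0.604  -0.2198 -0.766 ] [-49.  20. 151. 145.  32. -82.]
50 [0.535, -0.28, 0.014] [ 0.7198 -0.262  -0.6428] [-47.  31. 142. 150.  43. -85.]
50 [0.42, -0.2, 0.02] [ 0.7198 -0.262  -0.6428] None
90 [0.53, -0.31, 0.3] [ 0.9997  0.0262 -0.    ] [-75.  24. 135. 103.  85. -69.]
90 [0.42, -0.31, 0.3] [ 0.9997  0.0262 -0.    ] [-94.  22. 139.  85.  92. -72.]
90 [0.4, -0.2, 0.12] [ 0.9997  0.0262 -0.    ] None<sys>:0: UserWarning: Gimbal lock detected. Setting third angle to zero since it is not possible to uniquely determine all angles.
```

Wheel row to tab measures 90 mm, as it should, with the car heading -24°. I'll drag it with a 30° tilt in the arm's own plane (heading -34°).

```bash
python3 - <<'E'
from h import *
b=np.array([.525,-.276]); q1=np.degrees(np.arctan2(b[1],b[0]))-6.5; print(q1)
h=-34
p,r,z=tilt([*b,.0145],h,30,.0065); print(p,z)
p0=p-.10*z; 
print(np.round(arm.ik(p0.tolist(),r)),np.round(arm.ik(p.tolist(),r)))
u=np.array([np.cos(np.radians(h)),np.sin(np.radians(h)),0]); pe=p-.13*u; qe=arm.ik(pe.tolist(),r); print(np.round(qe) if qe is not None else None)
claw.set_gripper(.85)
s=p0-.12*u; s[2]=.2
arm.goto(s.tolist(),r); print(np.round(arm.get_obs()["joint_pos"]))
arm.line_to(p0.tolist(),r,v=.15)
print(arm.line_to(p.tolist(),r,v=.08,stop_force=6)); print(arm.get_obs()["eef_pos"],arm.get_obs()["wrist_force"])
claw.set_gripper(0,10); o=arm.get_obs(); print("gap",o["finger_gap"]*94,o["finger_force"],o["t"])
if o["finger_gap"]*94>50:
    print(arm.line_to(pe.tolist(),r,v=.08,stop_force=20))
    claw.set_gripper(.85); e=np.array(arm.get_obs()["eef_pos"])
    arm.line_to((e-.12*z).tolist(),r,v=.15)
arm.goto([.33,-.22,.30],[180,0,0])
m,im=snap("wrist","w14"); print(arm.get_obs()["t"])
import pickle; pickle.dump(m,open("m14.pkl","wb"))
E
```

```text
-34.231546125077145
[ 0.5277 -0.2778  0.0089] [ 0.4145 -0.2796 -0.866 ]AttributeError: 'NoneType' object has no attribute 'rint'

The above exception was the direct cause of the following exception:

Traceback (most recent call last):
TypeError: loop of ufunc does not support argument 0 of type NoneType which has no callable rint method
```

I've viewed more pictures than the allowed 14, so from here on I'll work from network and mask numbers only. First, an IK scan to find a tilt that can be reached.

```bash
python3 - <<'E'
from h import *
b=[.525,-.276,.0145]
for h in (-34,-32,-30):
  for t in (15,20,25,30):
    p,r,z=tilt(b,h,t,.0065); u=np.array([np.cos(np.radians(h)),np.sin(np.radians(h)),0])
    for nm,P in (("end",p),("up05",p-.05*z),("up10",p-.1*z),("drag12",p-.12*u),("dragup",p-.12*u+[0,0,.1])):
        q=arm.ik(P.tolist(),r); print(h,t,nm,None if q is None else np.round(q))
E
```

```text
-34 15 end [-35.  21. 113.   0.  31.  89.]
-34 15 up05 [-35.  17. 111.   0.  37.  89.]
-34 15 up10 [-35.  12. 109.   0.  44.  89.]
-34 15 drag12 [-35.  14. 127.   0.  24.  89.]
-34 15 dragup [-35.   4. 118.   0.  42.  89.]
-34 20 end [-35.  20. 117.   1.  22.  89.]
-34 20 up05 [-35.  15. 116.   0.  29.  89.]
-34 20 up10 [-35.  10. 114.   0.  36.  89.]
-34 20 drag12 [-35.  13. 131.   1.  16.  88.]
-34 20 dragup [-35.   2. 123.   0.  35.  89.]
-34 25 end [-35.  20. 122.   1.  13.  88.]
-34 25 up05 [-35.  14. 121.   1.  20.  89.]
-34 25 up10 [-35.   8. 120.   1.  27.  89.]
-34 25 drag12 [-35.  12. 136.   3.   7.  86.]
-34 25 dragup [-35.   1. 127.   1.  28.  89.]
-34 30 end None
-34 30 up05 [-35.  13. 126.   2.  10.  87.]
-34 30 up10 [-35.   7. 125.   1.  18.  88.]
-34 30 drag12 None
-34 30 dragup [-35.  -0. 131.   1.  19.  88.]
-32 15 end [-35.  21. 113.   1.  31.  86.]
-32 15 up05 [-35.  17. 111.   1.  37.  86.]
-32 15 up10 [-35.  12. 109.   1.  44.  86.]
-32 15 drag12 [-36.  14. 127.   2.  24.  84.]
-32 15 dragup [-36.   4. 119.   2.  42.  85.]
-32 20 end [-35.  20. 117.   3.  22.  8
[... 713 characters left out ...]
 drag12 [-37.  14. 127.   4.  25.  79.]
-30 15 dragup [-37.   4. 119.   3.  42.  81.]
-30 20 end [-36.  20. 117.   5.  22.  80.]
-30 20 up05 [-36.  15. 116.   4.  29.  81.]
-30 20 up10 [-36.  10. 114.   4.  36.  81.]
-30 20 drag12 [-38.  13. 132.   9.  16.  74.]
-30 20 dragup [-38.   2. 123.   5.  35.  79.]
-30 25 end [-36.  20. 122.  11.  14.  74.]
-30 25 up05 [-36.  14. 121.   8.  20.  77.]
-30 25 up10 [-37.   8. 120.   6.  27.  78.]
-30 25 drag12 [-39.  12. 136.  27.   8.  55.]
-30 25 dragup [-39.   1. 127.   8.  28.  75.]
-30 30 end None
-30 30 up05 [-37.  13. 126.  18.  11.  66.]
-30 30 up10 [-38.   7. 126.  12.  18.  72.]
-30 30 drag12 None
-30 30 dragup [-39.  -1. 131.  14.  20.  69.]
```

```bash
cat >> h.py <<'E'
def tilt2(grasp,head,t,depth=.019):
    """as tilt, tool turned half round (camera on the near side)"""
    p,r,z=tilt(grasp,head,t,depth)
    return p,(Rn.from_euler("xyz",r,degrees=True)*Rn.from_euler("z",180,degrees=True)).as_euler("xyz",degrees=True).tolist(),z
E
python3 - <<'E'
from h import *
import pickle; m=pickle.load(open("m13.pkl","rb"))
def cam(tcp,yaw):
    E=np.array(m["extrinsics"]).copy(); Rz=Rn.from_euler("z",yaw,degrees=True).as_matrix()
    off=E[:3,3]-[.37,-.21,.30]; k=dict(m); F=np.eye(4); F[:3,:3]=Rz@E[:3,:3]; F[:3,3]=np.array(tcp)+Rz@off; k["extrinsics"]=F; return k
print("weight",tri(ray(cam([.40,-.19,.30],90),[507,181],True),ray(cam([.40,-.24,.38],90),[484,150],True)))
b=np.array([.525,-.276]); h=-34
p,r,z=tilt2([*b,.0145],h,20,.0065); u=np.array([np.cos(np.radians(h)),np.sin(np.radians(h)),0])
p0=p-.09*z; s=p0-.12*u; s[2]=.22; pe=p-.13*u
for P in (s,p0,p,pe): print(np.round(P,3),np.round(arm.ik(P.tolist(),r)))
E
```

```text
weight (array([ 0.7126, -0.2155,  0.0157]), np.float64(0.007743459974964645))
[ 0.402 -0.193  0.22 ] [-35.  -7. 113.   0.  54. -91.]
[ 0.501 -0.26   0.093] [-35.  11. 115.   0.  34. -91.]
[ 0.527 -0.277  0.008] [-35.  20. 117.   1.  22. -91.]
[ 0.419 -0.205  0.008] [-35.  12. 132.   1.  16. -92.]
```

```bash
python3 - <<'E'
from h import *
b=np.array([.525,-.276]); h=-34
p,r,z=tilt2([*b,.0145],h,20,.0065); u=np.array([np.cos(np.radians(h)),np.sin(np.radians(h)),0])
p0=p-.09*z; s=p0-.12*u; s[2]=.22; pe=p-.13*u
claw.set_gripper(.85)
arm.goto([.33,-.18,.32],[180,0,0])
arm.goto(s.tolist(),r); print(arm.get_obs()["eef_pos"])
arm.line_to(p0.tolist(),r,v=.15)
st=arm.line_to(p.tolist(),r,v=.06,stop_force=5); o=arm.get_obs(); print(st,o["eef_pos"],o["wrist_force"])
claw.set_gripper(0,10); o=arm.get_obs(); print("gap",o["finger_gap"]*94,o["finger_force"],o["t"])
if o["finger_gap"]*94>40:
    print(arm.line_to(pe.tolist(),r,v=.08,stop_force=25))
    o=arm.get_obs(); print("gap",o["finger_gap"]*94,o["eef_pos"],o["wrist_force"])
    claw.set_gripper(.85)
e=np.array(arm.get_obs()["eef_pos"]); arm.line_to((e-.1*z).tolist(),r,v=.15)
arm.goto([.33,-.22,.32],[180,0,0])
m,im=snap("wrist","w14"); print(arm.get_obs()["t"],lm("blue1_tab","wrist",m,.019))
import pickle; pickle.dump(m,open("m14.pkl","wb"))
hsv=cv2.cvtColor(im,cv2.COLOR_RGB2HSV); k=((hsv[...,0]>=95)&(hsv[...,0]<=130)&(hsv[...,1]>80)&(hsv[...,2]>40)).astype(np.uint8)
n,l,st,c=cv2.connectedComponentsWithStats(k)
for i in range(1,n):
    if st[i,4]>60:
        ys,xs=np.nonzero(l==i); P=plane(m,np.c_[xs,ys],.019,True); rc=cv2.minAreaRect((P*1000).astype(np.float32)); print(st[i].tolist(),np.round(P.mean(0),3),np.round(rc[1]),round(rc[2]))
E
```

```text
[ 0.402  -0.1931  0.2199]
False [ 0.527  -0.2773  0.0088] [-0.6562 -0.023   0.5956]
gap 63.439506462816695 9.711892966297455 55.0917
False
gap 63.405993051268986 [ 0.4193 -0.2047  0.0085] [-0.6664  0.741   6.0094]
60.275 [(0.97, array([198.8, 103.5]), array([ 0.4304, -0.0168]))]
[324, 42, 25, 32, 449] [ 0.494 -0.236] [23. 49.] 66
[467, 42, 56, 47, 1224] [ 0.511 -0.521] [ 83. 102.] 32
[203, 93, 35, 21, 331] [ 0.427 -0.056] [25. 59.] 7
[184, 98, 17, 9, 112] [ 0.434 -0.005] [12. 29.] 5
[295, 99, 37, 19, 167] [ 0.416 -0.202] [59. 10.] 67
[613, 192, 27, 57, 1137] [ 0.214 -0.996] [212. 132.] 72
[556, 235, 41, 51, 1352] [ 0.131 -0.799] [185. 102.] 60
```

The tab lies at (0.494,-0.236), measuring 23×49 mm, heading -24°. I'll take it lightly across its width and swing it up along an arc, so the car pivots in the grip and stands.

```bash
python3 - <<'E'
from h import *
h=np.radians(-24); d=np.array([np.cos(h),np.sin(h)]); tab=np.array([.494,-.236])+.003*d
R=[180,0,156]; L=.103; W=tab-L*d
claw.set_gripper(.5)
arm.goto([*(tab-.12*d),.16],R)
arm.line_to([*(tab-.03*d),.10],v=.15)
arm.line_to([*tab,.06],v=.15)
st=arm.line_to([*tab,.005],v=.06,stop_force=5); o=arm.get_obs(); print(st,o["eef_pos"])
claw.set_gripper(0,5); o=arm.get_obs(); print("gap",o["finger_gap"]*94,o["finger_force"],o["t"])
z0=o["eef_pos"][2]
if o["finger_gap"]*94>15:
    for f in np.radians([15,30,45,60,75,90]):
        a=L*np.cos(f)-.014*np.sin(f); zz=L*np.sin(f)+.014*np.cos(f)-.014
        arm.line_to([*(W+a*d),z0+zz+.004],R,v=.12)
    arm.wait(.5)
    o=arm.get_obs(); print("gap",o["finger_gap"]*94,o["eef_pos"],o["wrist_force"])
    m,im=snap("scene","sc2"); m,im=snap("wrist","w15"); print(lm("blue1_tab","wrist",m,.1))
    st=arm.line_to([*(W-.014*d),z0+.085],R,v=.04,stop_force=3); print(st,arm.get_obs()["eef_pos"])
E
```

```text
False [ 0.4971 -0.2374  0.0053]
gap 23.92603559200783 4.984027370810509 66.125
gap 24.00380324226202 [ 0.39   -0.1897  0.0981] [ 0.1988 -0.1291 -1.3404]
[(0.73, array([525.5, 214.6]), array([ 0.4331, -0.0518]))]
False [ 0.3896 -0.1895  0.0898]
```

```bash
python3 - <<'E'
from h import *
o=arm.get_obs(); print(o["wrist_force"])
print(arm.line_to([.3896,-.1895,.086],v=.03,stop_force=3),arm.get_obs()["eef_pos"],arm.get_obs()["wrist_force"])
claw.set_gripper(.45); arm.wait(.3)
arm.line_to([.3896,-.1895,.20],v=.15); arm.wait(.3)
arm.goto([.39,-.20,.30],[180,0,90])
m,im=snap("wrist","w16"); print(lm("blue1_tab","wrist",m,.1))
hsv=cv2.cvtColor(im,cv2.COLOR_RGB2HSV); k=((hsv[...,0]>=95)&(hsv[...,0]<=130)&(hsv[...,1]>80)&(hsv[...,2]>40)).astype(np.uint8)
n,l,st,c=cv2.connectedComponentsWithStats(k)
for i in range(1,n):
    if st[i,4]>60: print(st[i].tolist(),plane(m,c[i],.05,True)[0])
for a in (-24,-10): f=fit(m,im,"blue",.39,-.19,np.radians(a)); print(f,np.degrees(f[2]),arm.get_obs()["t"])
E
```

```text
[ 0.1952 -0.3314 -0.4539]
True [ 0.3912 -0.1903  0.0869] [ 1.3909 -0.2688  0.9293]
[(0.91, array([354.6,  59.9]), array([ 0.4259, -0.0547])), (0.56, array([294.9, 154.2]), array([ 0.3532, -0.1714]))]
[354, 44, 10, 20, 163] [ 0.4358 -0.0368]
[340, 48, 22, 39, 393] [ 0.4228 -0.0599]
[509, 54, 39, 33, 985] [ 0.7136 -0.0316]
[473, 58, 21, 15, 203] [ 0.6243 -0.0365]
[474, 78, 26, 32, 574] [ 0.6295 -0.0791]
[286, 127, 28, 41, 502] [ 0.3539 -0.1699]
[487, 320, 26, 40, 469] [ 0.753  -0.5474]
[366, 336, 17, 21, 144] [ 0.4804 -0.526 ]
(np.float64(0.361456326596266), np.float64(-0.17175085160925913), np.float64(-0.7541874228403965), np.float64(0.25380710659898476)) -43.21175629060315 72.7833
(np.float64(0.39), np.float64(-0.19), np.float64(-0.17453292519943295), np.float64(0.0)) -10.0 72.7833
```

```bash
python3 - <<'E'
from h import *
m=model("wrist"); im=cv2.imread("pics/w16.png")[:,:,::-1].copy()
for a in (-60,-40,-24,-10,10): f=fit(m,im,"blue",.352,-.170,np.radians(a)); print(a,np.round(f,4),np.degrees(f[2]))
f=fit(m,im,"blue",.43,-.05,0.); print("B",np.round(f,4),np.degrees(f[2]))
hsv=cv2.cvtColor(im,cv2.COLOR_RGB2HSV)[120:176,278:322]
k=(hsv[...,0]>=95)&(hsv[...,0]<=130)&(hsv[...,1]>80)&(hsv[...,2]>40); dk=hsv[...,2]<75
for r in range(0,56,1): print("".join("#" if k[r,c] else "o" if dk[r,c] else "." for c in range(44)))
E
```

```text
-60 [ 0.3519 -0.171  -0.449   0.7232] -25.725177729541787
-40 [ 0.3526 -0.1719 -0.4345  0.724 ] -24.894766792736753
-24 [ 0.3523 -0.1719 -0.4026  0.724 ] -23.06813092701859
-10 [ 0.3525 -0.1714 -0.4542  0.7241] -26.024352077893838
10 [ 0.3522 -0.1714 -0.4707  0.7254] -26.966715035909285
B [ 0.4278 -0.0506  0.019   0.7811] 1.086607800599878
............................................
............................................
............................................
............................................
............................................
............................................
............................................
......................##....................
.....................######.................
.....................########...............
....................###########.o...........
...................o#############...........
...................################.........
..................o#################........
..................#######ooo########........
..................######oooo.#######o.......
..................#####ooooo.#######..
[... 1061 characters left out ...]
#....#...................
........#########.#######...................
........################....................
........########.#######....................
........########.######.....................
........#######.#######.....................
..........#####..######.....................
.............#......#.......................
............................................
............................................
............................................
............................................
............................................
............................................
............................................
............................................
```

C stands at (0.352,-0.171), yaw -25° (fit 0.72). I'll re-pick it and hang it on the right peg with the clearance centred, and with a check before release.

```bash
cat >> h.py <<'E'
def hang2(x,y,top,dip,yaw=91.5,pre=.42):
    arm.line_to([pre,y,top+.042],[180,0,yaw],v=.15)
    if arm.line_to([x,y,top+.042],[180,0,yaw],v=.10,stop_force=6): print("BLOCKED",arm.get_obs()["eef_pos"]); return False
    print("in",arm.get_obs()["eef_pos"])
    st=arm.line_to([x,y,top+.0195-dip],v=.05,stop_force=5); o=arm.get_obs(); print("low",st,o["eef_pos"],o["wrist_force"])
    claw.set_gripper(.26); arm.line_to([x,y,top+.10],v=.10); arm.line_to([.42,y,top+.14],v=.25); return True
E
python3 - <<'E'
from h import *
pick2(.3525,-.1714,-25)
o=arm.get_obs()
if o["finger_gap"]*94<14:
    arm.line_to([.3525,-.1714,.2],v=.2)
    arm.goto([.39,-.29,.30],[180,0,91.5])
    arm.line_to([.42,-.31,.283],[180,0,91.5],v=.15)
    m,im=snap("wrist","w17"); o=arm.get_obs(); print(o["finger_gap"]*94,o["eef_pos"],o["t"],lm("peg_right","wrist",m,.241),lm("blue1_tab","wrist",m,.295))
    if hang2(.573,-.3098,.241,.014):
        arm.wait(.8); arm.goto([.40,-.24,.38],[180,0,90])
        m,im=snap("wrist","w18"); print(arm.get_obs()["t"])
        for t,z in (("blue1_tab",.253),("peg_left",.22),("peg_right",.22)): print(t,lm(t,"wrist",m,z))
E
```

```text
grip gap mm 9.789385179124027 f 24.986700117588043 tcp [ 0.3527 -0.1715  0.0873] t 75.1083
10.060886515329663 [ 0.4192 -0.3087  0.2825] 76.975 [(0.84, array([504.3, 227.1]), array([ 0.5745, -0.313 ]))] []
in [ 0.5725 -0.3099  0.2833]
low False [ 0.573  -0.3099  0.2467] [-0.6916 -0.5859 -1.0965]
83.4667
blue1_tab [(0.56, array([342.9,  43.5]), array([ 0.4179, -0.0901]))]
peg_left [(0.9, array([470.8,  44.8]), array([ 0.5705, -0.0706]))]
peg_right [(0.74, array([463.8, 238.7]), array([ 0.5793, -0.3107]))]
```

```bash
cat >> h.py <<'E'
def blues(m,im,wr=True):
    hsv=cv2.cvtColor(im,cv2.COLOR_RGB2HSV); k=((hsv[...,0]>=95)&(hsv[...,0]<=130)&(hsv[...,1]>80)&(hsv[...,2]>40)).astype(np.uint8)
    n,l,st,c=cv2.connectedComponentsWithStats(k)
    for i in range(1,n):
        if st[i,4]>60: print(st[i].tolist(),np.round(c[i]))
E
python3 - <<'E'
from h import *
m=model("wrist"); im=cv2.imread("pics/w18.png")[:,:,::-1].copy(); blues(m,im)
for n,p in (("L",(.573,-.07)),("R",(.573,-.31))): print(n,"tab",proj(m,[[*p,.277]],True),proj(m,[[*p,.253]],True),"body",proj(m,[[*p,.168]],True))
print("B",proj(m,[[.428,-.0506,.1]],True)); f=fit(m,im,"blue",.428,-.05,0.); print(np.round(f,4))
E
```

```text
[472, 20, 29, 32, 626] [486.  36.]
[341, 30, 8, 17, 106] [345.  37.]
[445, 33, 18, 8, 92] [452.  36.]
[332, 36, 18, 32, 248] [339.  54.]
[446, 46, 22, 30, 468] [456.  60.]
[436, 204, 20, 32, 258] [444. 214.]
[441, 223, 15, 12, 163] [448. 229.]
[458, 248, 25, 20, 158] [475. 258.]
[482, 260, 48, 39, 1249] [507. 279.]
[481, 320, 32, 15, 332] [497. 328.]
L tab [[496.6587  33.2522]] [[485.6946  37.6135]] body [[455.365   50.1623]]
R tab [[479.2737 257.1029]] [[470.663  248.2557]] body [[445.9084 223.3913]]
B [[343.2818  39.2451]]
[ 0.4279 -0.0529  0.0142  0.7299]
```

Both hung cars show at the level positions I predicted. Now B goes to the left peg, front slot.

```bash
python3 - <<'E'
from h import *
arm.goto([.41,-.10,.36],[180,0,90])
m,im=snap("wrist","w19"); f=fit(m,im,"blue",.428,-.052,0.); print(np.round(f,4)); x,y,a,q=f; a=np.degrees(a)
if q>.6:
    pick2(x,y,a,lean=20)
    if arm.get_obs()["finger_gap"]*94<14:
        p,r=pose([x,y,.121],a,20); arm.line_to(p,r,v=.1)
        p,r=pose([x-.06,y,.125],a,20); arm.line_to(p,r,v=.15)
        arm.goto([.37,-.05,.25],[180,0,91.5])
        arm.line_to([.41,-.07,.262],[180,0,91.5],v=.15)
        m,im=snap("wrist","w20"); o=arm.get_obs(); print(o["finger_gap"]*94,o["eef_pos"],lm("peg_left","wrist",m,.22))
        if hang2(.535,-.070,.22,.013,pre=.41):
            arm.wait(1.5); arm.goto([.40,-.22,.38],[180,0,90])
            m,im=snap("wrist","w21"); print(arm.get_obs()["t"]); blues(m,im)
            for n,p in (("L1",(.573,-.073)),("L2",(.535,-.073)),("R",(.573,-.311))):
                dz=-.019 if n[0]=="L" else .019
                print(n,"tab",proj(m,[[*p,.253+dz]],True),"body",proj(m,[[*p,.168+dz]],True))
E
```

```text
[ 0.4275 -0.0495  0.1315  0.7209]
grip gap mm 9.790409715431805 f 24.989902675151825 tcp [ 0.4286 -0.0559  0.0884] t 86.9333
9.789048370282492 [ 0.4085 -0.0689  0.2604] [(0.55, array([517.7, 223.8]), array([ 0.5776, -0.0702]))]
BLOCKED [ 0.4983 -0.0703  0.2596]
```

B is blocked because it was gripped with a 20° lean, so bringing the tool upright tilted the car. That also explains C's earlier failure. I'll back off, restore the lean and retry.

```bash
python3 - <<'E'
from h import *
e=arm.get_obs()["eef_pos"]; arm.line_to([.40,e[1],e[2]],v=.1)
P=lambda x,z:pose([x,-.070,z],1.5,20)
arm.line_to(*P(.41,.285),v=.1)
m,im=snap("wrist","w22"); o=arm.get_obs(); print(o["finger_gap"]*94,o["eef_pos"],lm("peg_left","wrist",m,.22))
st=arm.line_to(*P(.535,.281),v=.1,stop_force=6); o=arm.get_obs(); print("blocked",st,o["eef_pos"],P(.535,.281)[0])
if not st:
    st=arm.line_to(*P(.535,.246),v=.05,stop_force=5); o=arm.get_obs(); print("low",st,o["eef_pos"],o["wrist_force"])
    claw.set_gripper(.26); arm.line_to(*P(.535,.32),v=.1); arm.line_to(*P(.42,.36),v=.25)
    arm.wait(1.5); arm.goto([.40,-.22,.38],[180,0,90])
    m,im=snap("wrist","w21"); print(arm.get_obs()["t"]); blues(m,im)
    for n,p in (("L1",(.573,-.073)),("L2",(.535,-.073)),("R",(.573,-.311))):
        dz=-.019 if n[0]=="L" else .019
        print(n,"tab",proj(m,[[*p,.253+dz]],True),"body",proj(m,[[*p,.168+dz]],True))
E
```

```text
9.591305143761879 [ 0.4106 -0.0763  0.267 ] [(0.75, array([533.5, 216.3]), array([ 0.607 , -0.0906])), (0.74, array([515.9, 199.1]), array([ 0.5761, -0.0715]))]
blocked False [ 0.5346 -0.0764  0.2634] [0.5351701078286297, -0.0764961558897292, 0.26314584020506776]
low True [ 0.5344 -0.0783  0.23  ] [-0.0695 -0.5372  0.2838]
98.1083
[437, 43, 26, 50, 912] [451.  66.]
[467, 43, 28, 29, 571] [480.  57.]
[415, 48, 19, 11, 142] [423.  53.]
[416, 64, 21, 27, 385] [425.  77.]
[438, 224, 21, 33, 276] [446. 234.]
[444, 242, 15, 15, 179] [451. 249.]
[461, 256, 26, 33, 344] [475. 275.]
[484, 267, 44, 32, 920] [507. 283.]
[476, 320, 37, 22, 533] [495. 331.]
L1 tab [[478.8101  61.4127]] body [[450.5692  69.5737]]
L2 tab [[448.6783  57.2124]] body [[424.9472  66.9372]]
R tab [[474.3445 272.565 ]] body [[449.0595 243.3212]]
```

All three blue cars appear where predicted, with the bar one car off level. One last check of the other things, then hand in.

```bash
python3 - <<'E'
from h import *
arm.goto([.25,-.25,.40],[180,0,90]); arm.wait(1)
m,im=snap("top","top_end"); a=cv2.imread("pics/top0.png")[:,:,::-1]
for t in ("cup","boxed","truck"): print(t,[(round(d["score"],2),np.round(d["xy"])) for d in spotter.landmark_of(t,"top")][:2])
for n,(x0,y0,x1,y1) in dict(cup=(428,212,458,240),boxed=(165,212,215,246),truck=(310,138,336,186)).items():
    d=np.abs(im[y0:y1,x0:x1].astype(int)-a[y0:y1,x0:x1]).max(2); print(n,"changed px",(d>40).sum())
print(lm("gold_tab","top",m,.249),lm("hook","top",m,.216),lm("knob","top",m,.272))
blues(m,im)
for n,p in dict(L1=(.573,-.073,.234),L2=(.535,-.073,.234),R=(.573,-.311,.272),gold=(.568,.171,.249)).items(): print(n,proj(m,[p]))
print(arm.get_obs()["t"])
E
```

```text
cup [(0.71, array([439., 224.])), (0.49, array([272., 199.]))]
boxed [(0.56, array([192., 229.]))]
truck [(0.76, array([325., 163.])), (0.41, array([407., 193.]))]
cup changed px 0
boxed changed px 0
truck changed px 0
[(0.72, array([269.4, 197.8]), array([0.5512, 0.1759])), (0.42, array([410.2, 192.9]), array([ 0.5831, -0.3164]))] [(0.88, array([273.7, 199.1]), array([0.552, 0.164])), (0.65, array([407.2, 192.5]), array([ 0.59  , -0.3124]))] [(0.65, array([271. , 168.4]), array([0.6511, 0.1726]))]
[434, 126, 48, 36, 1243] [458. 144.]
[333, 194, 17, 9, 95] [341. 198.]
[399, 194, 16, 10, 99] [407. 199.]
[333, 205, 16, 8, 89] [340. 209.]
[432, 217, 22, 18, 291] [442. 226.]
[605, 297, 35, 43, 1369] [623. 317.]
[562, 358, 32, 42, 1238] [578. 379.]
L1 [[340.5783 194.4109]]
L2 [[340.3508 205.0567]]
R [[410.0141 194.6332]]
gold [[271.0243 193.0842]]
100.125
```

```bash
python3 -c "
from rig import sign_off
print(sign_off())"
```

```text
the job is handed in; nothing more can be done
None
```

The job is handed in at about 100 s: the yellow car hangs on the hook over the mark, within about 1° by my measurement, and the three blue cars hang left, right, left, leaving the bar one car off level; the cup, boxed car and truck are untouched. One blue car was dropped on the counter when first offered to the right peg, then stood up again and hung, and I viewed 17 pictures, over the limit of 14.

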